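# Pack out a short-stroke clamp and hold it shut

### The job

One packing plate already stands in the clamp's gap between the sliding jaw and the bearing pedestal, but the jaw's stroke is too short to grip it: stand more plates from the rack upright in the gap, fully down on the clamp's floor, until pushing the jaw up by its black handle squeezes the stack against the pedestal instead of running to the end of its stroke. Finish while still pushing the handle firmly with the fingers, because the jaw springs back when let go. Leave any plate you do not need standing in the rack and leave the other things on the table alone.

Things in the scene. Friction and masses are not known exactly. Their poses are not given: they have to be found in the camera images.
- fixture: low steel clamp, fixed; base 200 (own x) x 100 (y) x 12 mm, origin at the centre of its underside. Jaw closes along own +x; with the jaw back its flat face is at x = -10 mm. Plates stand on the floor, 12 mm above the origin, between two side rails (inner faces y = +-32 mm, 10 mm thick, x = -50 to 60 mm, tops at 38 mm). Lies left or right of the rack
- jaw (a joint): sliding aluminium jaw: 0 = fully back (start), grows toward the pedestal, stops dead at 0.015 m, the end of its stroke. A spring of 2.4 N (back) to 3.3 N (end) returns it. Flat face 58 mm wide, jaw top 49 mm above the table; on it, 10 mm behind the face, a block 22 mm wide up to 79 mm. At least 3 N beyond this spring must reach the plates, so push the handle with 8 to 15 N in all
- jaw_handle (a point): black upright handle on the jaw, 14 mm thick (clamp x) x 36 wide, 50 to 90 mm above the table. This point: middle of its rear face (away from the gap), 74 mm above the table, at clamp x = -54 mm at the start. Push it along the clamp's +x: it carries the jaw along; once the jaw is stopped it gives up to 10 mm more on a buffer spring, 4 N at first, 16 N when fully in
- pedestal: grey bearing pedestal, rigid on the clamp: block 60 mm long (own +x, away from the gap) x 58 wide, top 49 mm above the table, with a round boss up to 70 mm, centred 34 mm behind the face. Origin: foot of its flat face toward the jaw, on the clamp floor; axes as the clamp's. From this face to the jaw at rest is 26 to 40 mm: some starts need two plates in all, some three
- pedestal_face (a point): centre of the pedestal's flat face toward the jaw, 30 mm above the table
- rack: wooden rack, 124 mm (own x) x 76 mm (own y), fixed; origin at the centre of its underside. Three slots at own x = -38, 0, +38 mm (the last empty), each 11.4 mm wide, ribs up to 27 mm; their floor is 6 mm above the table.
- plate_0_tab (a point): one of three alike grey plastic packing plates: body 10 mm thick (own x) x 60 wide (own y) x 40 high, plus a middle grip tab 10 thick x 24 wide x 30 high (top 6 mm tapered); lowest 6 mm bevelled to a 6 mm thick foot; 45 g. Starts upright in a rack slot (plate_2: in the gap). This point: in the tab, 52 mm above the underside; z up
- plate_1_tab (a point): the same point of another such packing plate, in the rack
- plate_2_tab (a point): the same point of another such packing plate, the one that starts loose in the gap, within 2 mm of the pedestal
- plate_0: that plate itself (plate_0): origin at the centre of its underside
- plate_1: that plate itself (plate_1): origin at the centre of its underside
- plate_2: that plate itself (plate_2): origin at the centre of its underside
- tape_roll: bystander: roll of tape lying flat, 104 mm across, 24 mm high; origin under its centre
- chuck_key: bystander: chuck key lying flat, 64 x 62 x 18 mm; origin under its centre
- bearing: bystander: ball bearing lying flat, 52 mm across, 15 mm high; origin under its centre

How it is judged:
On the way:
1. at least two plates stand upright in the gap, fully down on the clamp's floor ((((z of plate_0_tab in the frame of fixture between 0.06 and 0.068 m and x of plate_0_tab in the frame of fixture between -0.01 and 0.03 m and y of plate_0_tab in the frame of fixture between -0.006 and 0.006 m and angle between plate_0_tab's own z axis and vertical below 0.12 rad) and (z of plate_1_tab in the frame of fixture between 0.06 and 0.068 m and x of plate_1_tab in the frame of fixture between -0.01 and 0.03 m and y of plate_1_tab in the frame of fixture between -0.006 and 0.006 m and angle between plate_1_tab's own z axis and vertical below 0.12 rad)) or ((z of plate_0_tab in the frame of fixture between 0.06 and 0.068 m and x of plate_0_tab in the frame of fixture between -0.01 and 0.03 m and y of plate_0_tab in the frame of fixture between -0.006 and 0.006 m and angle between plate_0_tab's own z axis and vertical below 0.12 rad) and (z of plate_2_tab in the frame of fixture between 0.06 and 0.068 m and x of plate_2_tab in the frame of fixture between -0.01 and 0.03 m and y of plate_2_tab in the frame of fixture between -0.006 and 0.006 m and angle between plate_2_tab's own z axis and vertical below 0.12 rad)) or ((z of plate_1_tab in the frame of fixture between 0.06 and 0.068 m and x of plate_1_tab in the frame of fixture between -0.01 and 0.03 m and y of plate_1_tab in the frame of fixture between -0.006 and 0.006 m and angle between plate_1_tab's own z axis and vertical below 0.12 rad) and (z of plate_2_tab in the frame of fixture between 0.06 and 0.068 m and x of plate_2_tab in the frame of fixture between -0.01 and 0.03 m and y of plate_2_tab in the frame of fixture between -0.006 and 0.006 m and angle between plate_2_tab's own z axis and vertical below 0.12 rad)))), for 0.2 s.
At the end, for the whole second after the job is handed in: Jaw and pedestal each press a plate with over 3 N, the fingers press the jaw with over 3 N, plates still; every plate stands either in the gap (tilt under 0.12 rad, within 4 mm of the clamp floor, within 6 mm of its middle line) or in the rack (((z of plate_0_tab in the frame of fixture between 0.06 and 0.068 m and x of plate_0_tab in the frame of fixture between -0.01 and 0.03 m and y of plate_0_tab in the frame of fixture between -0.006 and 0.006 m and angle between plate_0_tab's own z axis and vertical below 0.12 rad) or (horizontal distance between plate_0_tab and rack below 0.055 m and z of plate_0_tab in the frame of rack below 0.064 m and angle between plate_0_tab's own z axis and vertical below 0.25 rad)) and ((z of plate_1_tab in the frame of fixture between 0.06 and 0.068 m and x of plate_1_tab in the frame of fixture between -0.01 and 0.03 m and y of plate_1_tab in the frame of fixture between -0.006 and 0.006 m and angle between plate_1_tab's own z axis and vertical below 0.12 rad) or (horizontal distance between plate_1_tab and rack below 0.055 m and z of plate_1_tab in the frame of rack below 0.064 m and angle between plate_1_tab's own z axis and vertical below 0.25 rad)) and ((z of plate_2_tab in the frame of fixture between 0.06 and 0.068 m and x of plate_2_tab in the frame of fixture between -0.01 and 0.03 m and y of plate_2_tab in the frame of fixture between -0.006 and 0.006 m and angle between plate_2_tab's own z axis and vertical below 0.12 rad) or (horizontal distance between plate_2_tab and rack below 0.055 m and z of plate_2_tab in the frame of rack below 0.064 m and angle between plate_2_tab's own z axis and vertical below 0.25 rad)) and contact force between any of plate_0, plate_1, plate_2 and pedestal above 3 N and contact force between any of plate_0, plate_1, plate_2 and jaw above 3 N and contact force between the fingers and jaw above 3 N and linear speed of each of plate_0, plate_1, plate_2 below 0.02 m/s); the arm keeps its last pose, push and grip.
It fails at once if a bystander (tape roll, chuck key, bearing) is moved more than 20 mm (distance of any of tape_roll, chuck_key, bearing from where it was at the start of the episode above 0.02 m).
It also fails if it takes over 72 s, if anything falls off the work surface, if the arm or the gripper's body presses on something with over 40 N, if the wrist force passes 120 N, or if a joint passes its speed limit or range.

### The arm

A 6-joint arm with a two-finger parallel gripper is mounted at the origin on the work surface; the furniture and walls round the work are solid. World frame = base frame: x ahead of the robot, y to its left, z up, the work surface at z = 0. Lengths are in m, angles in rad, forces in N, time in s.
With the tool pointing down it reaches from about 0.35 to 0.775 m from the base axis. Payload 5.5 kg.
Tool frame: the origin (TCP) lies at the very end of the fingers, on their centre line; the grasp point (between the pads) lies env.pinch_z behind it (env.pinch_z is the distance from the TCP to the grasp point, in m); z points along the fingers, y is the line along which they close (so a half turn about z gives the same grasp; the last joint's range is limited). The gripper opens to 85 mm and grips with 20 to 120 N. Pads are 22 mm wide; open, the fingers measure 114 mm over their backs; the gripper's body (76 mm by 85 mm) begins 54 mm behind the grasp point. The pads swing forward as they close: fully open they stand 13 mm farther back than shut.
Start: joints at [0.976, 0.313, 0.046, 1.304, 0, 1.431], TCP at [0.253, 0.517, 0.208] pointing down, gripper open.
Joint ranges: [-2.76, 2.76], [-0.86, 1.69], [-1.03, 1.26], [-2.2, 2.34], [-1.47, 1.5], [-3.14, 3.14]. Speed limits (rad/s): [2.57, 2.57, 3.14, 3.14, 3.14, 3.14].

### API

Orientations are given as a unit quaternion [w, x, y, z].
In Python, from workcell import env, eyes gives the robot as it stands.
- The arm moves only by the shell command python3 -m jog 'ROWS' [FORCE]. ROWS is JSON, one flat list of numbers, 7 for each row, row after row: the shift along the world's x, y, z as a fraction of full scale, then the turn, a rotation vector about the world's x, y, z as a fraction of full scale, then the opening, from -1 (shut) to 1 (fully open), so that 0 is half open. A call has 1 to 12 rows; each row is the pose to reach, as a shift and turn from the pose commanded when the call began, turning the shorter way round; what a row does not reach only later rows make up. Full scale, the value 1, is 20 cm for a shift and pi rad for a turn. A row lasts 1/12 s, in which the tool goes at most 41.7 mm and 7.16 degrees, less where a joint would pass 70% of its speed; a pose out of reach is approached as far as the arm can. A call with a number of a shift or a turn outside -1 to 1 is refused whole. A call with a gripper value outside its range is refused whole. The fingers move at their own pace and stop on an object; FORCE is the grip in N (left out, the last holds). Time passes only in rows, so rows that repeat a pose let the fingers close. It gives the time, the measured TCP pose, the force, the opening and the grip force at its end, in the units of the state.
- env.get_state(): the state, without advancing time (a new reading comes with each control period).
- eyes.read_camera(name): name is "scene" or "top" or "wrist"; returns (picture, depth): 420x560x3 uint8, red, green, blue; 420x560 float32, m along the optical axis (not along the pixel's ray), 0 where there is no reading.
- eyes.calibration(name): a dict with "fx", "fy", "cx", "cy" (pixels), "k1" (the pictures are not rectified: a ray, as slopes to the right and down, at radius r is drawn at 1 + k1 r^2 times it, then the intrinsics apply), "R" (3x3) and "t" (3): a world point X has camera coordinates R X + t; the wrist camera has in their place "tool_from_camera" (4x4, takes a point from camera to tool coordinates, whose origin is the TCP and whose axes are the flange's). Camera axes: x right, y down, z forward; pixel columns grow to the right and rows downward; lengths in m; the calibration is good to about 2 mm. A picture is of the moment at which its call begins: read the wrist's pose just before it. calibration takes no time and is no camera call.
- env.hand_in(): hands the job in; it is judged then, once.
The state is a dict: "clock": time; "joint_pos": joint angles; "qvel": joint speeds; "tau": joint torques, N m; "tcp_pos": TCP position; "orientation": TCP orientation; "wrist_force": force on the tool from outside, world axes, zero at the start; "ft_torque": the same for the moment, N m; "finger_gap": finger opening in m; "grip_force": force on a finger pad.
Only numpy, scipy, OpenCV 4.12 (cv2) and the standard library are available. Lean on these libraries where they do the work, as an engineer would, in place of code of your own. Each camera call takes 0.05 s, during which the arm holds its last target. There are 200 camera calls.

## Working session

There is one attempt and no reset: what is moved stays moved. The work goes in short steps, Python scripts to look and compute and a shell command to move; the robot and the scene stay as the last step left them, time stands still between calls to the robot, and variables do not carry over. Pictures are saved under pics/ and viewed, at most 10 in all, crops included, and the job is handed in when it is done.

```bash
mkdir -p pics; ls; cat > h.py <<'E'
import numpy as np, cv2
from workcell import env, eyes
from scipy.spatial.transform import Rotation as Ro
def cap(name,fn=None):
    s=env.get_state(); p,d=eyes.read_camera(name); c=eyes.calibration(name)
    if fn: cv2.imwrite('pics/'+fn,p[:,:,::-1])
    np.savez('/tmp/'+name,p=p,d=d,tp=s['tcp_pos'],q=s['orientation'])
    return p,d,c,s
def world(name,d,c,s):
    v,u=np.mgrid[0:420,0:560].astype(np.float32)
    K=np.array([[c['fx'],0,c['cx']],[0,c['fy'],c['cy']],[0,0,1]])
    n=cv2.undistortPoints(np.stack([u.ravel(),v.ravel()],1)[:,None].astype(np.float64),K,np.array([c['k1'],0,0,0.]))[:,0]
    z=d.ravel().astype(float); P=np.stack([n[:,0]*z,n[:,1]*z,z],1)
    if 'R' in c: W=(P-np.array(c['t']))@np.array(c['R'])
    else:
        T=np.array(c['tool_from_camera']); P=P@T[:3,:3].T+T[:3,3]
        q=s['orientation']; W=Ro.from_quat([q[1],q[2],q[3],q[0]]).apply(P)+s['tcp_pos']
    W[z==0]=np.nan
    return W.reshape(420,560,3)
E
python3 - <<'E'
from h import *
print(env.get_state(), env.pinch_z)
p,d,c,s=cap('top','top.png'); print(c)
W=world('top',d,c,s); np.save('/tmp/W.npy',W)
for v in range(20,420,40): print([tuple(np.round(W[v,u],3)) for u in range(40,560,120)])
E
```

```text
pics
{'clock': 0.0, 'joint_pos': array([9.76388878e-01, 3.14046146e-01, 4.49786674e-02, 1.30359381e+00,
       4.88241952e-07, 1.43123165e+00]), 'qvel': array([ 8.76871170e-05, -1.62061255e-03, -3.41840222e-03,  2.51969410e-05,
        1.58847930e-03, -5.04506974e-04]), 'tau': array([-6.04477318e-04, -4.80628681e+01,  2.98531920e+01,  1.94031000e-02,
       -1.99918281e-04, -3.66394488e-06]), 'tcp_pos': array([0.25228741, 0.51608232, 0.20658276]), 'orientation': array([-3.34805117e-04,  2.25465960e-01,  9.74250600e-01, -8.70301012e-04]), 'wrist_force': array([-0.46189823,  0.11073905,  0.15880007]), 'ft_torque': array([-0.01888401,  0.02634305,  0.01103727]), 'grip_force': 0.0, 'finger_gap': 0.08544627517757082} 0.0187
{'fx': 400.935272454246, 'fy': 400.935272454246, 'cx': 273.1999380747863, 'cy': 206.73503705194392, 'k1': -0.08386628168402209, 'R': array([[-0.0205353 , -0.99948507,  0.02465563],
       [-0.99392341,  0.0177412 , -0.10863469],
       [ 0.10814133, -0.02673665, -0.99377593]]), 't': array([-0.01289609,  0.42435401,  1.18342849])}
[(np.float64(nan), np.float64(nan), np.
[... 2083 characters left out ...]
oat64(0.133), np.float64(-0.404), np.float64(-0.001)), (np.float64(nan), np.float64(nan), np.float64(nan))]
[(np.float64(0.181), np.float64(0.306), np.float64(0.695)), (np.float64(0.032), np.float64(0.325), np.float64(0.001)), (np.float64(0.087), np.float64(-0.023), np.float64(0.282)), (np.float64(0.018), np.float64(-0.391), np.float64(0.023)), (np.float64(nan), np.float64(nan), np.float64(nan))]
[(np.float64(0.144), np.float64(0.279), np.float64(0.744)), (np.float64(-0.085), np.float64(0.325), np.float64(0.003)), (np.float64(0.006), np.float64(-0.02), np.float64(0.311)), (np.float64(-0.106), np.float64(-0.393), np.float64(0.005)), (np.float64(-0.132), np.float64(-0.782), np.float64(0.003))]
```

View pics/top.png

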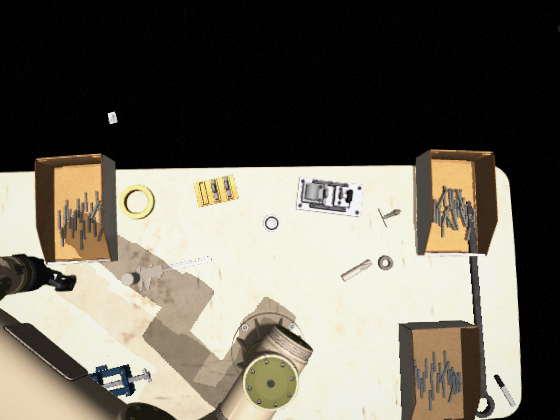

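The top view shows the rack at about px (216,190), the clamp at (330,196) with its pedestal or jaw ends not yet told apart, the tape at (138,202), the bearing at (271,223) and the chuck key at (390,214). Next I'll zoom in and measure.

```bash
python3 - <<'E'
from h import *
W=np.load('/tmp/W.npy'); p=np.load('/tmp/top.npz')['p']
cv2.imwrite('pics/crop.png',cv2.resize(p[165:225,185:375],(760,240),interpolation=cv2.INTER_CUBIC)[:,:,::-1])
for n,(u0,u1,v0,v1) in dict(rack=(190,245,165,215),fix=(285,375,165,225)).items():
    r=W[v0:v1,u0:u1].reshape(-1,3); r=r[np.isfinite(r[:,0])]
    m=(r[:,2]>0.008)&(r[:,0]>.4)
    q=r[m]; rc=cv2.minAreaRect(q[:,:2].astype(np.float32)); print(n,m.sum(),rc, cv2.boxPoints(rc).round(3).tolist())
    for lo in (.055,):
        t=q[q[:,2]>lo]; print(len(t),np.round(t[np.argsort(t[:,1])][::6],3).tolist())
s=env.get_state();c=eyes.calibration('wrist');print(c)
E
```

```text
rack 607 ((0.4814136326313019, 0.15852990746498108), (0.08087974786758423, 0.1340833455324173), 11.851862907409668) [[0.42800000309944153, 0.2160000056028366], [0.4560000002384186, 0.08500000089406967], [0.5350000262260437, 0.10100000351667404], [0.5070000290870667, 0.23199999332427979]]
71 [[0.481, 0.11, 0.073], [0.486, 0.112, 0.08], [0.497, 0.113, 0.068], [0.493, 0.116, 0.075], [0.475, 0.117, 0.059], [0.478, 0.118, 0.076], [0.473, 0.147, 0.056], [0.484, 0.149, 0.06], [0.488, 0.15, 0.074], [0.487, 0.153, 0.078], [0.492, 0.154, 0.069], [0.488, 0.156, 0.074]]
fix 2023 ((0.4752095341682434, -0.1863582879304886), (0.22474868595600128, 0.14462633430957794), 88.71511840820312) [[0.4000000059604645, -0.296999990940094], [0.5450000166893005, -0.30000001192092896], [0.550000011920929, -0.07599999755620956], [0.4050000011920929, -0.07199999690055847]]
388 [[0.459, -0.247, 0.088], [0.455, -0.244, 0.09], [0.444, -0.243, 0.09], [0.461, -0.241, 0.091], [0.444, -0.24, 0.091], [0.461, -0.239, 0.089], [0.455, -0.238, 0.093], [0.446, -0.237, 0.093], [0.431, -0.235, 0.057], [0.458, -0.234, 0.094], [0.
[... 1089 characters left out ...]
3, -0.125, 0.07], [0.479, -0.123, 0.065], [0.47, -0.123, 0.065], [0.449, -0.122, 0.067], [0.468, -0.121, 0.059], [0.461, -0.12, 0.065], [0.446, -0.119, 0.068], [0.453, -0.117, 0.058], [0.468, -0.115, 0.056]]
{'fx': 350.9082183631648, 'fy': 350.9082183631648, 'cx': 275.71790985816455, 'cy': 209.15372459570602, 'k1': -0.08974979613990629, 'tool_from_camera': array([[ 1.41763641e-04, -9.60150252e-01, -2.79484301e-01,
         6.96477555e-02],
       [ 9.99999953e-01,  6.03221558e-05,  3.00000039e-04,
        -9.14220720e-04],
       [-2.71186017e-04, -2.79484330e-01,  9.60150215e-01,
        -1.66573557e-01],
       [ 0.00000000e+00,  0.00000000e+00,  0.00000000e+00,
         1.00000000e+00]])}
```

View pics/crop.png

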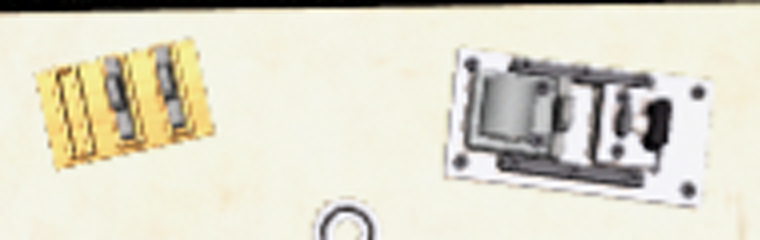

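In the crop the pedestal is at the left end of the clamp (+y) and the black handle at the right. The rack has plates in its right and middle slots and an empty left slot. I'll go above the middle and look with the wrist camera.

```bash
python3 -m jog '[0.5,-0.9,0.25,0,0,0.1,1, 0.5,-0.9,0.25,0,0,0.2,1, 0.5,-0.9,0.25,0,0,0.21,1, 0.5,-0.9,0.25,0,0,0.21,1, 0.5,-0.9,0.25,0,0,0.21,1, 0.5,-0.9,0.25,0,0,0.21,1]'; python3 -m jog '[0.44,-0.95,0,0,0,0,1, 0.44,-0.95,0,0,0,0,1, 0.44,-0.95,0,0,0,0,1, 0.44,-0.95,0,0,0,0,1, 0.44,-0.95,0,0,0,0,1, 0.44,-0.95,0,0,0,0,1]';python3 -m jog '[0,-0.8,0,0,0,0,1,0,-0.8,0,0,0,0,1,0,-0.8,0,0,0,0,1,0,-0.8,0,0,0,0,1,0,-0.8,0,0,0,0,1,0,-0.8,0,0,0,0,1]'
python3 - <<'E'
from h import *
s=env.get_state(); print(s['tcp_pos'],s['joint_pos'],s['qvel'])
p,d,c,s=cap('wrist','w1.png'); W=world('wrist',d,c,s); np.save('/tmp/W1.npy',W)
print(W[200,280],W[200,100],W[200,450])
E
```

```text
clock: 0.55
tcp_pos: [0.3538, 0.3338, 0.2581]
orientation: [0.0, -0.104, 0.995, -0.0]
wrist_force: [0.5, 1.2, 0.1]
finger_gap: 0.0855
grip_force: 0.0
clock: 1.05
tcp_pos: [0.4431, 0.1408, 0.2569]
orientation: [0.0, -0.098, 0.995, -0.001]
wrist_force: [0.0, 0.9, 0.5]
finger_gap: 0.0853
grip_force: 0.0
clock: 1.55
tcp_pos: [0.4403, -0.0148, 0.257]
orientation: [-0.001, -0.1, 0.995, 0.0]
wrist_force: [-0.5, -0.6, -1.0]
finger_gap: 0.0854
grip_force: 0.0
[ 0.44025738 -0.01481917  0.25703528] [-2.16520874e-01  4.15615037e-02 -1.65360733e-01  1.36510044e+00
  3.35437223e-04 -4.17144416e-01] [ 0.0567354  -0.00291969 -0.00037165  0.00710801  0.00919782  0.00908147]
[ 4.79447274e-01 -2.56855156e-03 -2.97971745e-04] [ 0.52507342 -0.22809154 -0.00073445] [4.35785982e-01 2.10326760e-01 2.21269131e-04]
```

View pics/w1.png

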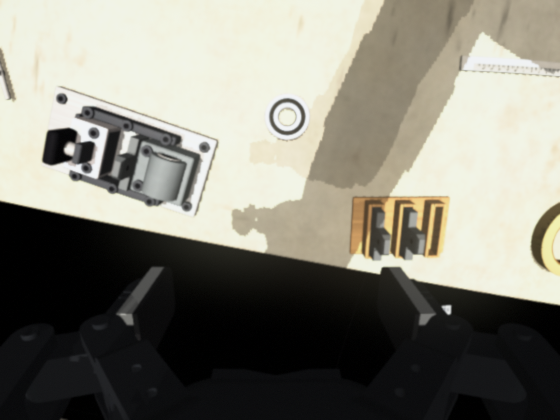

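The wrist view shows the clamp at px (135,150) with its handle at (60,150), and the rack at (400,227) with tabs at (380,240) and (412,240). Next I'll fit the poses.

```bash
cat > fit.py <<'E'
from h import *
def lab(W,box,lo,hi):
    r=W.reshape(-1,3); r=r[np.isfinite(r[:,0])]
    m=(r[:,0]>box[0])&(r[:,0]<box[1])&(r[:,1]>box[2])&(r[:,1]<box[3])&(r[:,2]>lo)&(r[:,2]<hi)
    return r[m]
def rect(q):
    (cx,cy),(a,b),g=cv2.minAreaRect(q[:,:2].astype(np.float32)); 
    if a<b: a,b=b,a; g=g+90
    g=(g+90)%180-90
    if g<0: g+=180
    return np.round([cx,cy,a,b,g],4)
def run(W):
    R=(.40,.56,.07,.245); F=(.39,.60,-.32,-.05)
    print('rack outl',rect(lab(W,R,.015,.035)), 'n',len(lab(W,R,.015,.035)))
    print('rack all',rect(lab(W,R,.006,.10)))
    t=lab(W,R,.05,.1); 
    km=cv2.kmeans(t[:,1:2].astype(np.float32),2,None,(3,20,1e-6),5,0); l=km[1].ravel()
    for k in (0,1):
        for lo in(.035,.06): 
            q=t[(l==k)&(t[:,2]>lo)]; print('tab',len(q),rect(q),q[:,2].max().round(4),q.mean(0).round(4))
    print('fix base',rect(lab(W,F,.007,.017)))
    print('fix all',rect(lab(W,F,.007,.2)))
    print('rails',rect(lab(W,F,.033,.043)))
    h=lab(W,F,.084,.1); print('handle top',rect(h),h.mean(0),len(h))
E
python3 - <<'E'
from fit import *
W=np.load('/tmp/W1.npy'); run(W)
# gap profile along clamp axis
E
```

```text
rack outl [4.808000e-01 1.527000e-01 9.620000e-02 7.060000e-02 1.020241e+02] n 1948
rack all [4.804000e-01 1.517000e-01 1.234000e-01 7.490000e-02 1.017547e+02]
tab 358 [0.4875 0.1141 0.0249 0.0106 9.6437] 0.0778 [0.4854 0.112  0.0678]
tab 282 [0.4877 0.114  0.0247 0.0104 8.5007] 0.0778 [0.4856 0.1124 0.0713]
tab 412 [4.79800e-01 1.51500e-01 2.53000e-02 1.12000e-02 1.15604e+01] 0.078 [0.4782 0.1492 0.0671]
tab 313 [4.80000e-01 1.51600e-01 2.49000e-02 1.12000e-02 1.15604e+01] 0.078 [0.4785 0.1497 0.071 ]
fix base [ 0.4558 -0.1956  0.2007  0.1007 81.7869]
fix all [ 0.4558 -0.1956  0.2007  0.1007 81.7869]
rails [ 0.4585 -0.1772  0.137   0.0871 81.8148]
handle top [ 4.53100e-01 -2.11400e-01  7.48000e-02  3.59000e-02  8.20239e+01] [ 0.44861795 -0.24036152  0.08894908] 493
```

```bash
python3 - <<'E'
from fit import *
W=np.load('/tmp/W1.npy'); q=lab(W,(.39,.60,-.32,-.05),.003,.2)
a=np.radians(81.8); ux=np.array([np.cos(a),np.sin(a)]); uy=np.array([-ux[1],ux[0]])
dxy=q[:,:2]-[.4558,-.1956]; X=dxy@ux; Y=dxy@uy; Z=q[:,2]
for yl,yh in((-.009,.009),(-.027,-.014),(.014,.027)):
  print(yl)
  for x in np.arange(-.066,.10,.002):
    m=(abs(X-x)<.001)&(Y>yl)&(Y<yh)
    if m.any(): print(f'{x*1e3:.0f}:{np.min(Z[m])*1e3:.0f}-{Z[m].max()*1e3:.0f}',end=' ')
m=(Z>.06)&(abs(Y)<.02)&(X>-.01)&(X<.03);print('tab2',rect(np.c_[X,Y][m]),Z[m].max())
E
```

```text
-0.009
-54:88-89 -52:88-91 -50:89-91 -48:89-92 -46:88-91 -44:88-92 -42:49-90 -40:49-90 -38:49-74 -36:49-75 -34:49-75 -32:51-75 -30:73-75 -28:78-79 -26:77-80 -24:77-81 -22:54-80 -20:48-80 -18:49-52 -16:48-52 -14:48-52 -12:11-51 -10:10-50 -8:11-45 -6:11-14 -4:11-14 -2:10-13 0:11-13 16:79-81 18:81-83 20:79-84 22:78-84 24:44-83 26:43-79 28:47-50 30:48-50 32:47-51 34:46-50 36:48-50 38:48-51 40:49-50 42:57-60 44:59-62 46:62-66 48:64-66 50:65-68 52:66-69 54:67-70 56:68-71 58:68-72 60:68-71 62:69-71 64:68-72 66:67-71 68:67-71 70:65-69 72:64-67 74:62-66 76:59-66 78:57-62 80:48-59 82:48-50 84:47-50 86:11-50 88:11-44 90:10-15 92:11-13 94:11-14 96:11-13 98:10-14 -0.027
-52:49-90 -50:48-91 -48:48-91 -46:48-90 -44:48-91 -42:48-90 -40:49-88 -38:48-52 -36:49-51 -34:48-52 -32:49-50 -30:49-53 -28:50-53 -26:51-54 -24:50-54 -22:50-54 -20:49-54 -18:48-53 -16:49-51 -14:49-52 -12:11-52 -10:11-51 -8:43-43 16:51-53 18:51-53 20:51-53 22:51-53 24:42-53 26:43-53 28:47-49 30:48-53 32:49-53 34:50-53 36:49-53 38:49-53 40:48-53 42:57-60 44:60-62 46:62-65 48:64-66 50:65-67 52:67-69 54:68-70 56:68-70 58:68-71 60:69-7
[... 303 characters left out ...]
49-52 -36:48-52 -34:48-51 -32:49-52 -30:50-52 -28:49-52 -26:49-54 -24:49-54 -22:50-54 -20:49-53 -18:49-53 -16:48-52 -14:48-52 -12:10-51 -10:10-51 -8:11-19 -6:11-13 -4:11-14 -2:11-14 0:11-14 2:11-12 4:12-12 6:11-12 8:10-13 14:49-49 16:50-53 18:49-53 20:50-53 22:11-54 24:13-54 26:41-53 28:47-50 30:48-53 32:48-53 34:48-54 36:48-54 38:48-54 40:48-52 42:49-60 44:48-62 46:48-65 48:48-67 50:48-68 52:47-69 54:48-70 56:48-70 58:48-70 60:48-71 62:47-72 64:48-71 66:48-71 68:47-69 70:47-68 72:48-67 74:48-66 76:48-63 78:48-61 80:47-58 82:48-50 84:47-50 86:12-49 88:10-45 90:11-13 92:11-14 94:11-13 96:10-14 98:11-13 tab2 [ 2.08000e-02 -4.00000e-04  2.41000e-02  1.02000e-02  9.21677e+01] 0.08416628443072566
```

The measurements agree with the given sizes. The pedestal face is at clamp x≈27 mm, so the gap is about 37 mm and it takes three plates in all. Neighbouring tabs leave no room for a finger between plates, so I'll grip each tab across its 24 mm width.

```bash
python3 -m jog '[0.238,0.645,-0.5,0,0,-0.25,0.1,0.238,0.645,-0.5,0,0,-0.25,0.1,0.238,0.645,-0.5,0,0,-0.25,0.1,0.238,0.645,-0.5,0,0,-0.25,0.1,0.238,0.645,-0.5,0,0,-0.25,0.1,0.238,0.645,-0.5,0,0,-0.25,0.1,0.238,0.645,-0.5,0,0,-0.25,0.1]'; python3 -m jog '[0,0,0,0,0,-0.248,0.1,0,0,0,0,0,-0.248,0.1,0,0,0,0,0,-0.248,0.1,0,0,0,0,0,-0.248,0.1,0,0,0,0,0,-0.248,0.1,0,0,0,0,0,-0.248,0.1,0,0,0,0,0,-0.248,0.1,0,0,0,0,0,-0.248,0.1,0,0,0,0,0,-0.248,0.1]'
python3 - <<'E'
from fit import *
p,d,c,s=cap('wrist','w2.png'); W=world('wrist',d,c,s)
print(s['tcp_pos'],s['orientation'],s['finger_gap'],s['qvel'].round(3))
t=lab(W,(.46,.51,.09,.13),.05,.1); print(len(t),rect(t),t[:,2].max())
E
```

```text
clock: 2.18
tcp_pos: [0.4867, 0.1187, 0.1559]
orientation: [-0.002, 0.286, 0.958, -0.0]
wrist_force: [-0.0, 1.2, 0.2]
finger_gap: 0.0472
grip_force: 0.0
clock: 2.93
tcp_pos: [0.4876, 0.1171, 0.1574]
orientation: [-0.0, 0.627, 0.779, -0.0]
wrist_force: [-0.3, -1.0, 0.2]
finger_gap: 0.0469
grip_force: 0.0
[0.48764019 0.11709443 0.15736357] [-2.29176787e-04  6.27172687e-01  7.78880198e-01 -6.58414296e-05] 0.04686825403044717 [-0.01  -0.001  0.001 -0.001 -0.001 -0.005]
604 [4.88100e-01 1.15100e-01 2.40000e-02 1.04000e-02 1.16997e+01] 0.07764687389318645
```

View pics/w2.png

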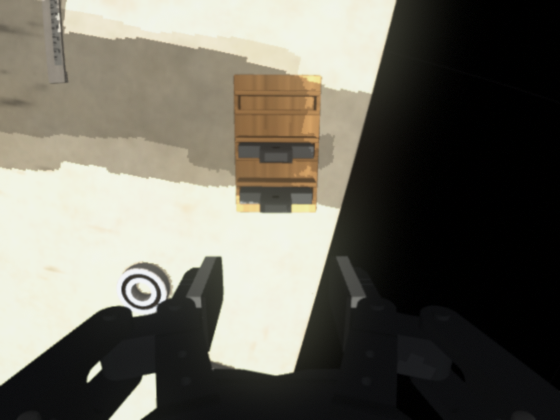

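The rack is seen straight on, with the target tab at px (275,205) centred between the fingers and the bearing clear at (143,290). Descending to grip.

```bash
python3 -m jog '[0.003,-0.01,-0.4,0,0,-0.003,0.1,0.003,-0.01,-0.4,0,0,-0.003,0.1,0.003,-0.01,-0.54,0,0,-0.003,0.1,0.003,-0.01,-0.54,0,0,-0.003,0.1,0.003,-0.01,-0.54,0,0,-0.003,0.1]'; python3 -m jog '[0,0,0,0,0,0,-1,0,0,0,0,0,0,-1,0,0,0,0,0,0,-1,0,0,0,0,0,0,-1,0,0,0,0,0,0,-1,0,0,0,0,0,0,-1]' 50
```

```text
clock: 3.4
tcp_pos: [0.4871, 0.1139, 0.0486]
orientation: [-0.001, 0.632, 0.775, -0.001]
wrist_force: [0.0, -0.1, -0.4]
finger_gap: 0.047
grip_force: 0.0
clock: 3.9
tcp_pos: [0.4911, 0.1138, 0.0521]
orientation: [0.002, 0.632, 0.775, 0.002]
wrist_force: [-1.7, 0.3, 11.2]
finger_gap: 0.0003
grip_force: 5.4
```

The fingers closed to about 0 mm, so something is off. Looking now.

```bash
python3 - <<'E'
from fit import *
p,d,c,s=cap('wrist','w3.png'); print(s['tcp_pos'],s['finger_gap'],s['grip_force'],s['wrist_force'])
p,d,c,s=cap('scene','sc.png');W=world('scene',d,c,s)
a=cv2.imread('pics/w3.png');b=cv2.imread('pics/sc.png')
cv2.imwrite('pics/two.png',cv2.resize(np.hstack([a,b]),(800,300)))
E
```

```text
[0.49106832 0.11378824 0.05211716] 0.0002647900936863857 5.427011661522556 [-1.73360155  0.28695988 11.21174809]
```

View pics/two.png

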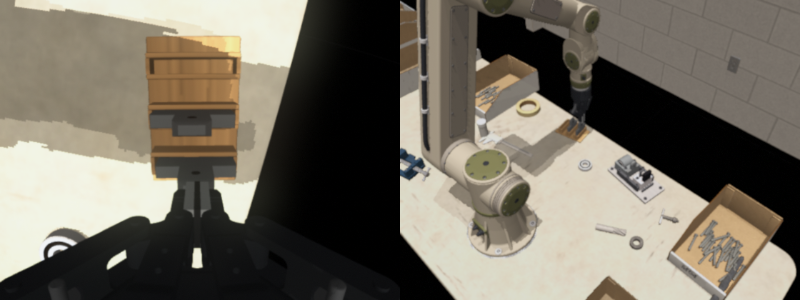

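The wrist view shows the fingers shut, just short of the near tab at px (195,178) of the composite. I'll check the depth there.

```bash
python3 - <<'E'
from fit import *
z=np.load('/tmp/wrist.npz'); c=eyes.calibration('wrist')
W=world('wrist',z['d'],c,dict(orientation=z['q'],tcp_pos=z['tp']))
p=z['p']
cv2.imwrite('pics/w3c.png',cv2.resize(p[190:400,180:380],(600,630))[:599,:,::-1])
for v in range(200,330,6): print(v,[ (int(W[v,u,0]*1e3),int(W[v,u,1]*1e3),int(W[v,u,2]*1e3)) if np.isfinite(W[v,u,0]) else None for u in (240,262,274,286,310)])
E
```

```text
200 [(467, 122, 5), (480, 125, 5), (488, 127, 5), (495, 128, 5), (510, 131, 6)]
206 [(468, 120, 11), (481, 123, 11), (488, 124, 11), (495, 126, 11), (510, 129, 12)]
212 [(469, 120, 24), (481, 123, 25), (488, 125, 25), (495, 126, 25), (508, 129, 25)]
218 [(470, 118, 26), (482, 120, 26), (489, 121, 26), (495, 123, 27), (509, 126, 27)]
224 [(470, 116, 32), (482, 119, 33), (489, 120, 33), (496, 121, 32), (508, 124, 34)]
230 [(471, 116, 43), (483, 118, 42), (489, 120, 43), (495, 121, 43), (508, 124, 43)]
236 [(472, 115, 47), (483, 118, 51), (489, 120, 51), (495, 121, 52), (508, 121, 45)]
242 [(472, 111, 46), (483, 119, 59), (489, 120, 60), (495, 121, 60), (509, 118, 46)]
248 [(473, 107, 45), (484, 119, 67), (489, 120, 67), (494, 121, 68), (510, 114, 44)]
254 [(473, 83, 0), (483, 121, 79), (488, 122, 80), (493, 123, 80), (519, 93, 0)]
260 [(474, 79, 0), (484, 121, 86), (489, 122, 85), (493, 123, 86), (520, 88, 0)]
266 [(474, 75, 0), (484, 121, 92), (488, 122, 91), (493, 124, 92), (521, 84, 0)]
272 [None, (484, 122, 98), (488, 123, 98), (493, 123, 97), (523, 79, 0)]
278 [(476, 65, 0), (484, 121, 102), (488, 123, 103), (493, 124, 103), (503, 121, 94)]
284 [(477, 116, 99), (484, 121, 106), (488, 123, 107), (493, 123, 106), (502, 122, 100)]
290 [(477, 116, 103), (484, 122, 112), (488, 122, 111), (492, 124, 111), (502, 121, 104)]
296 [(477, 121, 116), (484, 122, 116), (489, 122, 114), (492, 125, 118), (500, 126, 117)]
302 [(478, 121, 120), (484, 123, 121), (489, 120, 114), (492, 125, 121), (499, 126, 120)]
308 [(478, 122, 124), (485, 123, 124), (489, 117, 114), (492, 124, 124), (499, 126, 124)]
314 [(478, 121, 127), (485, 123, 127), (490, 114, 112), (492, 124, 127), (499, 126, 127)]
320 [(479, 122, 130), (485, 123, 131), (490, 112, 113), (492, 124, 130), (498, 126, 130)]
326 [(479, 122, 134), (485, 123, 133), (491, 110, 114), (492, 124, 132), (498, 125, 133)]
```

View pics/w3c.png

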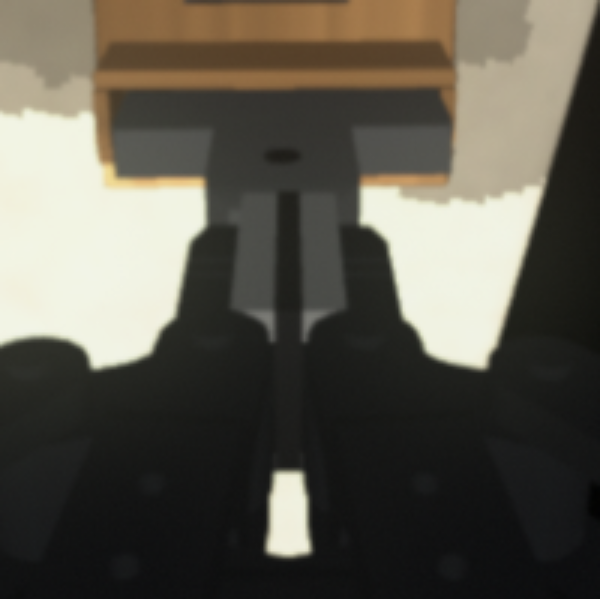

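The fingers are standing on top of the tab: the tips are at z≈0.077 while the TCP reads 0.052. I'll lift and measure the fingertips in the tool frame, open and shut.

```bash
python3 -m jog '[0,0,0.2,0,0,0,-1,0,0,0.2,0,0,0,-1,0,0,0.2,0,0,0,-1]'; cat > fg.py <<'E'
from fit import *
s=env.get_state(); p,d=eyes.read_camera('wrist'); c=eyes.calibration('wrist')
W=world('wrist',d,c,dict(orientation=np.array([1,0,0,0.]),tcp_pos=np.zeros(3)))
r=W.reshape(-1,3); r=r[np.isfinite(r[:,0])]
q=r[(abs(r[:,0])<.014)&(abs(r[:,1])<.06)&(r[:,2]<.004)]
print(s['tcp_pos'],s['finger_gap'],s['joint_pos'].round(3),len(q)); 
for y in np.arange(-.045,.046,.006):
    m=q[abs(q[:,1]-y)<.003]
    if len(m): i=m[:,2].argmax(); print(round(y*1e3),len(m),m[i].round(4))
E
python3 fg.py; python3 -m jog '[0,0,0.1,0,0,0,0.1,0,0,0.1,0,0,0,0.1,0,0,0.1,0,0,0,0.1,0,0,0.1,0,0,0,0.1,0,0,0.1,0,0,0,0.1,0,0,0.1,0,0,0,0.1]'; python3 fg.py
```

```text
clock: 4.25
tcp_pos: [0.4915, 0.1138, 0.0923]
orientation: [0.002, 0.632, 0.775, 0.002]
wrist_force: [0.4, -0.7, -0.4]
finger_gap: 0.0003
grip_force: 0.0
[0.4914552  0.11378139 0.09233425] 0.00025823424393049693 [ 0.068  0.24  -0.346  0.979  0.     1.437] 38832
-45 2037 [ 0.01   -0.0422 -0.0858]
-39 3435 [-0.0098 -0.037  -0.0785]
-33 3021 [ 0.0099 -0.0304 -0.0707]
-27 1982 [ 0.0098 -0.0265 -0.0681]
-21 1490 [ 0.0041 -0.0181 -0.066 ]
-15 385 [ 0.005  -0.0122 -0.0329]
-9 1105 [ 0.0092 -0.0061 -0.0291]
-3 3161 [ 0.0088 -0.0001 -0.0271]
3 3353 [ 0.0086  0.0051 -0.0267]
9 1327 [ 0.0086  0.0064 -0.0267]
15 570 [ 0.0056  0.0121 -0.0314]
21 1105 [ 0.0048  0.0181 -0.0646]
27 1976 [ 0.0096  0.0265 -0.0676]
33 2703 [ 0.0102  0.0302 -0.0694]
39 3468 [-0.0101  0.0373 -0.0771]
45 2297 [ 0.0099  0.043  -0.0847]
clock: 4.8
tcp_pos: [0.4881, 0.1135, 0.1085]
orientation: [-0.001, 0.632, 0.775, -0.001]
wrist_force: [0.2, 0.4, 0.4]
finger_gap: 0.0469
grip_force: 0.0
[0.48814393 0.11354462 0.10853118] 0.04690557190227828 [ 0.068  0.227 -0.319  1.026  0.     1.437] 36481
-45 3506 [ 0.0048 -0.0421 -0.0684]
-39 1244 [ 0.0053 -0.0362 -0.0367]
-33 902 [ 0.005  -0.0318 -0.0322]
-27 1566 [ 0.0089 -0.0265 -0.0296]
-21 1381 [-0.0009 -0.0233 -0.025 ]
-15 154 [ 0.008  -0.0124 -0.0963]
-9 1210 [ 0.0073 -0.0085 -0.0954]
-3 1291 [ 0.0075 -0.0044 -0.0964]
3 1275 [ 0.0073  0.0057 -0.0961]
9 1320 [ 0.0073  0.0105 -0.0954]
15 348 [ 0.0073  0.0159 -0.0955]
21 240 [-0.0033  0.0239 -0.0288]
27 2448 [-0.0018  0.0243 -0.0261]
33 977 [ 0.0097  0.0301 -0.0314]
39 1136 [ 0.005   0.0362 -0.0342]
45 2653 [ 0.0044  0.045  -0.0683]
```

The fingertips really end about 26 mm short of the TCP, both open and shut, so I'll aim the TCP that much lower. Retrying at TCP z≈0.026.

```bash
python3 -m jog '[0,0.008,-0.2,0,0,0,0.1,0,0.008,-0.35,0,0,0,0.1,0,0.008,-0.41,0,0,0,0.1,0,0.008,-0.41,0,0,0,0.1,0,0.008,-0.41,0,0,0,0.1]'; python3 -m jog '[0,0,0,0,0,0,-1,0,0,0,0,0,0,-1,0,0,0,0,0,0,-1,0,0,0,0,0,0,-1,0,0,0,0,0,0,-1,0,0,0,0,0,0,-1]' 50
```

```text
clock: 5.27
tcp_pos: [0.4879, 0.1151, 0.0268]
orientation: [-0.001, 0.632, 0.775, -0.001]
wrist_force: [0.2, -0.8, 0.6]
finger_gap: 0.0466
grip_force: 0.0
clock: 5.77
tcp_pos: [0.4902, 0.1153, 0.029]
orientation: [0.001, 0.632, 0.775, 0.001]
wrist_force: [-1.0, -0.5, 6.4]
finger_gap: 0.023
grip_force: 49.5
```

Gripped at 23 mm. Lifting, carrying it above the clamp and turning -19.8°.

```bash
python3 -m jog '[0,0,0.3,0,0,0,-1,0,0,0.65,0,0,0,-1,0,0,0.65,0,0,0,-1,0,0,0.65,0,0,0,-1,-0.08,-0.9,0.65,0,0,-0.06,-1,-0.08,-0.9,0.65,0,0,-0.11,-1,-0.08,-0.9,0.65,0,0,-0.11,-1,-0.08,-0.9,0.65,0,0,-0.11,-1,-0.08,-0.9,0.65,0,0,-0.11,-1]'; python3 -m jog '[-0.075,-0.6,0,0,0,0,-1,-0.075,-0.6,0,0,0,0,-1,-0.075,-0.6,0,0,0,0,-1,-0.075,-0.6,0,0,0,0,-1,-0.075,-0.6,0,0,0,0,-1]'
cat > held.py <<'E'
from fit import *
A=81.8
def fx(P):
    a=np.radians(A); ux=np.array([np.cos(a),np.sin(a)]); uy=np.array([-ux[1],ux[0]]); d=P[:,:2]-[.4558,-.1956]; return np.c_[d@ux,d@uy,P[:,2]]
p,d,c,s=cap('wrist','held%d.png'%int(env.get_state()['clock']*10))
W=world('wrist',d,c,s); T=world('wrist',d,c,dict(orientation=np.array([1,0,0,0.]),tcp_pos=np.zeros(3)))
t=s['tcp_pos']; q=s['orientation']; print('tcp',t,'fix',fx(t[None])[0].round(4),'yaw',np.degrees(np.arctan2(2*q[2]**2-1,2*q[2]*q[1])),s['finger_gap'],s['wrist_force'].round(1))
T=T.reshape(-1,3);W=W.reshape(-1,3)
m=(T[:,2]>-.03)&(T[:,2]<.03)&(abs(T[:,0])<.02)&(abs(T[:,1])<.034)
t_=T[m]; F=fx(W[m])
for z in np.arange(-.024,.03,.004):
    k=(abs(t_[:,2]-z)<.002)&(abs(t_[:,1])<.008); 
    k2=(abs(t_[:,2]-z)<.002)
    if k.any(): print(round(z*1e3),k.sum(),'toolx',np.median(t_[k,0]).round(4),'fixx',np.median(F[k,0]).round(4),'fixy range',F[k2,1].min().round(4),F[k2,1].max().round(4))
E
python3 held.py
```

```text
clock: 6.52
tcp_pos: [0.4727, -0.0691, 0.1579]
orientation: [0.001, 0.757, 0.653, -0.0]
wrist_force: [0.3, -0.3, -1.1]
finger_gap: 0.0226
grip_force: 50.5
clock: 6.93
tcp_pos: [0.4575, -0.1868, 0.1575]
orientation: [0.0, 0.757, 0.653, 0.0]
wrist_force: [-0.4, 0.0, -0.6]
finger_gap: 0.0224
grip_force: 50.5
tcp [ 0.45753166 -0.18677482  0.1574982 ] fix [ 0.009  -0.0005  0.1575] yaw -8.48794102940548 0.02239782950959761 [-0.4  0.  -0.6]
-24 140 toolx 0.0057 fixx 0.0146 fixy range -0.0128 0.0099
-20 122 toolx 0.0056 fixx 0.0146 fixy range -0.0306 0.0254
-16 125 toolx 0.0055 fixx 0.0145 fixy range -0.0317 0.0283
-12 106 toolx 0.0057 fixx 0.0146 fixy range -0.0314 0.0284
-8 98 toolx 0.0056 fixx 0.0146 fixy range -0.0316 0.0287
-4 96 toolx 0.0056 fixx 0.0146 fixy range -0.0314 0.0286
0 90 toolx 0.0056 fixx 0.0146 fixy range -0.0318 0.0285
4 89 toolx 0.0057 fixx 0.0146 fixy range -0.0315 0.0284
8 74 toolx 0.0056 fixx 0.0146 fixy range -0.0313 0.0283
12 75 toolx 0.0056 fixx 0.0146 fixy range -0.0313 0.0284
16 60 toolx 0.0056 fixx 0.0146 fixy range -0.0318 0.028
20 1 toolx 0.005 fixx 0.014 fixy range 0.0044 0.0227
```

```bash
cat > rail.py <<'E'
from fit import *
from held import fx
E
python3 - <<'E'
from fit import *
exec(open('held.py').read().split('p,d,c,s=')[0])
z=np.load('/tmp/wrist.npz'); W=world('wrist',z['d'],eyes.calibration('wrist'),dict(orientation=z['q'],tcp_pos=z['tp']))
F=fx(W.reshape(-1,3)); F=F[np.isfinite(F[:,0])]
m=(F[:,2]>.033)&(F[:,2]<.042)&(abs(F[:,1])>.028)&(abs(F[:,1])<.046)&(F[:,0]>-.05)&(F[:,0]<.06)
for s in(1,-1):
  k=F[m&(s*F[:,1]>0)]
  for x in np.arange(-.05,.061,.02):
    kk=k[abs(k[:,0]-x)<.01]
    if len(kk)>5: print(s,round(x,3),len(kk),np.percentile(kk[:,1],[2,98]).round(4))
t=F[(F[:,2]>.06)&(F[:,2]<.09)&(abs(F[:,1])<.02)&(F[:,0]>.0)&(F[:,0]<.03)];print('tab2',len(t),rect(t),t[:,2].max())
b=F[(F[:,2]>.045)&(F[:,2]<.056)&(abs(F[:,1])<.035)&(F[:,0]>.0)&(F[:,0]<.06)];print('ped y',np.percentile(b[:,1],[1,99]),b[:,0].min())
b=F[(F[:,2]>.007)&(F[:,2]<.017)];print('base',len(b),rect(b))
for x in np.arange(.02,.036,.001):
  k=F[(abs(F[:,0]-x)<.0005)&(abs(F[:,1]-.02)<.006)]
  print(round(x*1e3),len(k),(k[:,2].min().round(4),k[:,2].max().round(4)) if len(k) else '',end=';')
E
```

```text
1 -0.03 17 [0.0324 0.0415]
1 -0.01 244 [0.0317 0.0415]
1 0.01 217 [0.0313 0.0417]
1 0.03 303 [0.0318 0.0416]
1 0.05 197 [0.0309 0.0416]
-1 -0.03 14 [-0.0411 -0.0322]
-1 -0.01 251 [-0.0421 -0.0324]
-1 0.01 215 [-0.0423 -0.0314]
-1 0.03 300 [-0.042  -0.0323]
-1 0.05 213 [-0.0425 -0.0315]
tab2 591 [ 2.0100e-02 -4.0000e-04  2.4000e-02  1.0100e-02  9.0017e+01] 0.08487612420386248
ped y [-0.02938882  0.02858988] 0.015051612231598892
base 7853 [-0.0722  0.0675  0.4944  0.3208 16.6435]
20 661 (np.float64(0.0506), np.float64(0.2718));21 147 (np.float64(0.0516), np.float64(0.2409));22 44 (np.float64(0.0509), np.float64(0.2631));23 44 (np.float64(0.051), np.float64(0.2648));24 636 (np.float64(0.0482), np.float64(0.2714));25 1321 (np.float64(0.04), np.float64(0.2728));26 140 (np.float64(0.2509), np.float64(0.2771));27 248 (np.float64(0.0476), np.float64(0.2782));28 106 (np.float64(0.0479), np.float64(0.2788));29 21 (np.float64(0.0482), np.float64(0.2791));30 15 (np.float64(0.0488), np.float64(0.0531));31 16 (np.float64(0.0495), np.float64(0.0528));32 25 (np.float64(0.0479), np.float64(0.0532));33 15 (np.float64(0.0515), np.float64(0.0536));34 17 (np.float64(0.0507), np.float64(0.0545));35 16 (np.float64(0.0512), np.float64(0.054));
```

The held plate is vertical, with its centre at clamp (9.6, -1.6) mm, and the slot is centred. Correcting to x=6, y=0 and lowering.

```bash
python3 -m jog '[-0.009,-0.017,0,0,0,0.001,-1,-0.009,-0.017,-0.2,0,0,0.001,-1,-0.009,-0.017,-0.4,0,0,0.001,-1,-0.009,-0.017,-0.5,0,0,0.001,-1,-0.009,-0.017,-0.5,0,0,0.001,-1,-0.009,-0.017,-0.56,0,0,0.001,-1,-0.009,-0.017,-0.6,0,0,0.001,-1,-0.009,-0.017,-0.6,0,0,0.001,-1,-0.009,-0.017,-0.6,0,0,0.001,-1]'; python3 held.py
```

```text
clock: 7.73
tcp_pos: [0.4564, -0.1877, 0.0384]
orientation: [0.0, 0.755, 0.656, 0.0]
wrist_force: [-0.1, -0.8, -1.1]
finger_gap: 0.0223
grip_force: 52.1
tcp [ 0.45637778 -0.18766211  0.03835151] fix [0.0079 0.0006 0.0384] yaw -7.9812060172470085 0.022322974780246526 [-0.1 -0.8 -1.1]
-24 97 toolx 0.0183 fixx 0.0262 fixy range -0.0122 0.0115
-20 96 toolx 0.0181 fixx 0.026 fixy range -0.0292 0.0285
-16 83 toolx 0.0179 fixx 0.0258 fixy range -0.0306 0.0296
-12 127 toolx 0.0178 fixx 0.0257 fixy range -0.0305 0.0299
-8 108 toolx 0.0176 fixx 0.0256 fixy range -0.0304 0.0298
-4 1 toolx 0.0171 fixx 0.025 fixy range -0.0334 0.0345
```

```bash
python3 -m jog '[0,0,-0.01,0,0,0,-1,0,0,-0.02,0,0,0,-1,0,0,-0.03,0,0,0,-1,0,0,-0.03,0,0,0,-1]'
```

```text
clock: 8.12
tcp_pos: [0.4568, -0.1892, 0.035]
orientation: [0.002, 0.755, 0.656, -0.0]
wrist_force: [-6.4, 1.2, 24.7]
finger_gap: 0.0223
grip_force: 55.2
```

It's on the floor. Relaxing the pressure and sliding the plate +x to close up on plate_2 and the pedestal.

```bash
python3 -m jog '[0,0,0.018,0,0,0,-1,0,0,0.018,0,0,0,-1,0.003,0.018,0.018,0,0,0,-1,0.003,0.018,0.018,0,0,0,-1,0.003,0.018,0.018,0,0,0,-1]'
```

```text
clock: 8.53
tcp_pos: [0.457, -0.1865, 0.0356]
orientation: [0.002, 0.755, 0.655, -0.001]
wrist_force: [-2.6, -6.4, 3.4]
finger_gap: 0.0226
grip_force: 53.5
```

```bash
python3 -m jog '[0,-0.01,0,0,0,0,0.1,0,-0.01,0,0,0,0,0.1,0,-0.01,0,0,0,0,0.1,0,-0.01,0,0,0,0,0.1,0,-0.01,0.2,0,0,0,0.1,0,-0.01,0.5,0,0,0,0.1,0,-0.01,0.6,0,0,0,0.1,0,-0.01,0.6,0,0,0,0.1,0,-0.01,0.6,0,0,0,0.1]'
cat > gap.py <<'E'
exec(open('held.py').read().split('p,d,c,s=')[0])
p,d,c,s=cap('wrist'); W=world('wrist',d,c,s); print(s['tcp_pos'],s['finger_gap'])
F=fx(W.reshape(-1,3)); F=F[np.isfinite(F[:,0])]
t=F[(F[:,2]>.06)&(F[:,2]<.09)&(abs(F[:,1])<.016)&(F[:,0]>-.018)&(F[:,0]<.032)]
print('tabs',rect(t),np.percentile(t[:,0],[1,99]),t[:,2].max())
t=F[(F[:,2]>.0505)&(F[:,2]<.057)&(abs(F[:,1])>.014)&(abs(F[:,1])<.035)&(F[:,0]>-.009)&(F[:,0]<.028)]
h,e=np.histogram(t[:,0],np.arange(-.01,.03,.001)); print(dict(zip((e[:-1]*1e3).round().astype(int).tolist(),h.tolist()))); print('body z',np.percentile(t[:,2],[5,50,95]))
f=F[(F[:,2]>.008)&(F[:,2]<.016)&(abs(F[:,1])<.03)&(F[:,0]>-.012)&(F[:,0]<.03)]; print('floor seen x',len(f),np.percentile(f[:,0],[2,98]) if len(f) else '')
R=lab(W,(.44,.52,.13,.17),.05,.1); print('rack tab',len(R),rect(R) if len(R)>9 else '')
E
python3 gap.py
```

```text
clock: 9.28
tcp_pos: [0.4584, -0.1874, 0.1576]
orientation: [0.003, 0.755, 0.656, 0.001]
wrist_force: [0.1, 0.2, -0.4]
finger_gap: 0.0472
grip_force: 0.0
[ 0.45838717 -0.18738988  0.15761546] 0.0472133401658471
tabs [ 1.5500e-02 -7.0000e-04  2.4100e-02  2.2000e-02  9.0137e+01] [0.00576491 0.02634867] 0.08438384308900501
{-10: 0, -9: 0, -8: 0, -7: 0, -6: 0, -5: 0, -4: 0, -3: 0, -2: 0, -1: 0, 0: 0, 1: 0, 2: 0, 3: 0, 4: 34, 5: 39, 6: 42, 7: 46, 8: 53, 9: 52, 10: 48, 11: 41, 12: 49, 13: 61, 14: 11, 15: 0, 16: 41, 17: 54, 18: 55, 19: 48, 20: 40, 21: 52, 22: 60, 23: 46, 24: 44, 25: 35, 26: 0, 27: 0, 28: 0}
body z [0.05114649 0.05222761 0.05340776]
floor seen x 184 [-0.01180346 -0.00672512]
rack tab 0
```

Both plates are seated (body tops at 52 mm), spanning x=4.3 to 26 mm, which leaves a 14 mm slot. Fetching the third plate from the middle slot.

```bash
python3 -m jog '[0.05,0.9,0,0,0,0.04,0.1,0.05,0.9,0,0,0,0.08,0.1,0.05,0.9,0,0,0,0.11,0.1,0.05,0.9,0,0,0,0.11,0.1,0.05,0.9,0,0,0,0.11,0.1]'; python3 -m jog '[0.06,0.79,0,0,0,0,0.1,0.06,0.79,0,0,0,0,0.1,0.06,0.79,0,0,0,0,0.1,0.06,0.79,0,0,0,0,0.1,0.06,0.79,0,0,0,0,0.1,0.06,0.79,0,0,0,0,0.1]'
python3 - <<'E'
from fit import *
p,d,c,s=cap('wrist'); W=world('wrist',d,c,s); q=s['orientation']
print(s['tcp_pos'],'yaw',np.degrees(np.arctan2(2*q[2]**2-1,2*q[2]*q[1])),s['finger_gap'])
t=lab(W,(.44,.52,.13,.175),.05,.1); print(len(t),rect(t),t[:,2].max())
E
```

```text
clock: 9.75
tcp_pos: [0.4642, -0.0019, 0.153]
orientation: [-0.003, 0.629, 0.777, -0.0]
wrist_force: [0.0, -1.0, -0.0]
finger_gap: 0.0467
grip_force: 0.0
clock: 10.25
tcp_pos: [0.4769, 0.153, 0.1529]
orientation: [-0.001, 0.629, 0.777, -0.002]
wrist_force: [-0.6, -0.3, 0.2]
finger_gap: 0.047
grip_force: 0.0
[0.47687351 0.1530003  0.15291309] yaw 11.980311175717514 0.04702425601303269
604 [4.80300e-01 1.52700e-01 2.39000e-02 9.70000e-03 1.29942e+01] 0.07851179396345939
```

```bash
python3 -m jog '[0.017,-0.002,-0.2,0,0,0,0.1,0.017,-0.002,-0.4,0,0,0,0.1,0.017,-0.002,-0.55,0,0,0,0.1,0.017,-0.002,-0.625,0,0,0,0.1,0.017,-0.002,-0.625,0,0,0,0.1,0.017,-0.002,-0.625,0,0,0,0.1]'; python3 -m jog '[0,0,0,0,0,0,-1,0,0,0,0,0,0,-1,0,0,0,0,0,0,-1,0,0,0,0,0,0,-1,0,0,0,0,0,0,-1,0,0,0,0,0,0,-1]' 50
```

```text
clock: 10.8
tcp_pos: [0.4807, 0.1494, 0.0291]
orientation: [-0.001, 0.632, 0.775, -0.001]
wrist_force: [-0.3, 0.1, -0.6]
finger_gap: 0.0471
grip_force: 0.0
clock: 11.3
tcp_pos: [0.4832, 0.1511, 0.0313]
orientation: [0.001, 0.631, 0.776, 0.001]
wrist_force: [-0.0, -0.4, 6.0]
finger_gap: 0.0226
grip_force: 50.0
```

```bash
python3 -m jog '[0,0,0.3,0,0,0,-1,0,0,0.65,0,0,0,-1,0,0,0.65,0,0,0,-1,0,0,0.65,0,0,0,-1,-0.06,-0.9,0.65,0,0,-0.06,-1,-0.06,-0.9,0.65,0,0,-0.11,-1,-0.06,-0.9,0.65,0,0,-0.11,-1,-0.06,-0.9,0.65,0,0,-0.11,-1,-0.06,-0.9,0.65,0,0,-0.11,-1]'; python3 -m jog '[-0.07,-0.845,0,0,0,0,-1,-0.07,-0.845,0,0,0,0,-1,-0.07,-0.845,0,0,0,0,-1,-0.07,-0.845,0,0,0,0,-1,-0.07,-0.845,0,0,0,0,-1,-0.07,-0.845,0,0,0,0,-1]';python3 held.py; python3 gap.py
```

```text
clock: 12.05
tcp_pos: [0.4696, -0.033, 0.1601]
orientation: [0.001, 0.756, 0.654, -0.0]
wrist_force: [0.6, 0.2, -1.1]
finger_gap: 0.0224
grip_force: 51.1
clock: 12.55
tcp_pos: [0.4557, -0.2002, 0.1598]
orientation: [-0.0, 0.757, 0.654, 0.0]
wrist_force: [-0.4, 1.2, 0.3]
finger_gap: 0.0224
grip_force: 51.1
tcp [ 0.45565187 -0.20020005  0.15975717] fix [-0.0046 -0.0005  0.1598] yaw -8.319341906894286 0.022359166516689358 [-0.4  1.2  0.3]
-24 130 toolx 0.0074 fixx 0.0028 fixy range -0.0129 0.0098
-20 123 toolx 0.0074 fixx 0.0028 fixy range -0.0134 0.0105
-16 112 toolx 0.0074 fixx 0.0028 fixy range -0.0312 0.0287
-12 100 toolx 0.0073 fixx 0.0027 fixy range -0.0314 0.0289
-8 106 toolx 0.0073 fixx 0.0027 fixy range -0.0314 0.0288
-4 91 toolx 0.0073 fixx 0.0027 fixy range -0.0313 0.029
0 89 toolx 0.0072 fixx 0.0027 fixy range -0.031 0.0291
4 82 toolx 0.0073 fixx 0.0027 fixy range -0.031 0.0291
8 71 toolx 0.0072 fixx 0.0027 fixy range -0.0309 0.0291
12 74 toolx 0.0072 fixx 0.0026 fixy range -0.0308 0.0291
16 68 toolx 0.0071 fixx 0.0025 fixy range -0.0305 0.0293
20 8 toolx 0.0069 fixx 0.0023 fixy range -0.0303 0.0267
[ 0.45551374 -0.19840789  0.15968847] 0.022383142768301587
tabs [ 1.53000e-02 -7.00000e-04  2.39000e-02  2.21000e-02  9.03433e+01] [0.00533219 0.02628293] 0.08491312836393884
{-10: 0, -9: 0, -8: 0, -7: 0, -6: 0, -5: 0, -4: 0, -3: 0, -2: 0, -1: 0, 0: 0, 1: 0, 2: 0, 3: 0, 4: 29, 5: 51, 6: 40, 7: 43, 8: 57, 9: 56, 10: 42, 11: 43, 12: 48, 13: 63, 14: 5, 15: 0, 16: 46, 17: 67, 18: 47, 19: 40, 20: 54, 21: 58, 22: 43, 23: 41, 24: 59, 25: 32, 26: 0, 27: 0, 28: 0}
body z [0.05102773 0.05218903 0.05330207]
floor seen x 237 [-0.01137187 -0.00489337]
rack tab 0
```

```bash
cat gap.py >> held.py; sed -i '/exec(open/d; 0,/XX/{/^p,d,c,s=cap(.wrist.); W=/d}' held.py; sed -i 's/^T=T.reshape(-1,3);W=.*/T=T.reshape(-1,3);W0=W;W=W.reshape(-1,3)/; s/F=fx(W.reshape(-1,3)); F=F\[/W=W0;F=fx(W.reshape(-1,3)); F=F[/; /^R=lab/d' held.py
echo "j=F[(F[:,2]>.046)&(F[:,2]<.0535)&(F[:,0]>-.02)&(F[:,0]<-.004)&(abs(F[:,1])<.028)]; print('jaw edge',len(j),np.percentile(j[:,0],[95,99]))" >> held.py
python3 held.py | grep -v ^[-0-9]; python3 held.py|grep -v ^-
```

```text
tcp [ 0.45559325 -0.19731422  0.15976394] fix [-0.0017 -0.      0.1598] yaw -8.07990169011093 0.02240584650673863 [0.2 0.6 0.3]
tabs [ 1.50000e-02 -7.00000e-04  2.41000e-02  2.29000e-02  9.00258e+01] [0.0039393  0.02629371] 0.08399047960599029
{-10: 0, -9: 0, -8: 0, -7: 0, -6: 0, -5: 0, -4: 0, -3: 0, -2: 0, -1: 0, 0: 0, 1: 0, 2: 0, 3: 1, 4: 41, 5: 56, 6: 51, 7: 44, 8: 40, 9: 49, 10: 56, 11: 52, 12: 41, 13: 56, 14: 22, 15: 40, 16: 40, 17: 42, 18: 69, 19: 48, 20: 40, 21: 42, 22: 64, 23: 52, 24: 39, 25: 37, 26: 0, 27: 0, 28: 0}
body z [0.05103789 0.05216124 0.05331358]
floor seen x 232 [-0.01179007 -0.00565635]
jaw edge 865 [-0.01045754 -0.01018076]
tcp [ 0.45574383 -0.19672718  0.15985522] fix [-1.100e-03 -1.000e-04  1.599e-01] yaw -8.001062815945799 0.022277444458372347 [-0.7  0.2 -1. ]
0 92 toolx 0.0073 fixx 0.0061 fixy range -0.0307 0.0294
4 79 toolx 0.0072 fixx 0.0061 fixy range -0.0305 0.0294
8 78 toolx 0.0071 fixx 0.006 fixy range -0.0306 0.0297
12 73 toolx 0.0072 fixx 0.0061 fixy range -0.0302 0.0298
16 68 toolx 0.0071 fixx 0.006 fixy range -0.0299 0.0295
20 5 toolx 0.0072 fixx 0.0061 fixy range -0.0297 0.03
tabs [ 1.57000e-02 -8.00000e-04  2.40000e-02  2.17000e-02  8.96164e+01] [0.00569265 0.0262698 ] 0.08400172321358035
{-10: 0, -9: 0, -8: 0, -7: 0, -6: 0, -5: 0, -4: 0, -3: 0, -2: 0, -1: 0, 0: 0, 1: 0, 2: 0, 3: 0, 4: 24, 5: 51, 6: 41, 7: 44, 8: 52, 9: 53, 10: 46, 11: 40, 12: 55, 13: 58, 14: 4, 15: 2, 16: 43, 17: 64, 18: 50, 19: 41, 20: 47, 21: 63, 22: 47, 23: 41, 24: 49, 25: 30, 26: 0, 27: 0, 28: 0}
body z [0.05112252 0.05219434 0.0533994 ]
floor seen x 231 [-0.01132577 -0.00508131]
jaw edge 838 [-0.01072831 -0.01037882]
```

```bash
python3 -m jog '[-0.003,-0.024,-0.1,0,0,0,-1,-0.003,-0.024,-0.2,0,0,0,-1,-0.003,-0.024,-0.2,0,0,0,-1,-0.003,-0.024,-0.2,0,0,0,-1,-0.003,-0.024,-0.2,0,0,0,-1,-0.003,-0.024,-0.2,0,0,0,-1]'; python3 held.py|egrep 'tcp|^0|tabs|jaw'; python3 held.py|egrep 'tcp|^0|tabs|jaw'
```

```text
clock: 13.25
tcp_pos: [0.4563, -0.2026, 0.1214]
orientation: [0.001, 0.755, 0.656, 0.0]
wrist_force: [0.4, 0.4, -0.7]
finger_gap: 0.0223
grip_force: 51.1
tcp [ 0.45632332 -0.2025902   0.12142897] fix [-0.0068 -0.0015  0.1214] yaw -7.985981129586503 0.022273089442320954 [ 0.4  0.4 -0.7]
0 94 toolx 0.0073 fixx 0.0004 fixy range -0.0319 0.028
tabs [ 1.52000e-02 -8.00000e-04  2.39000e-02  2.27000e-02  9.03737e+01] [0.00465819 0.02630232] 0.0840673765646903
jaw edge 882 [-0.01047624 -0.01012296]
tcp [ 0.45630818 -0.20279613  0.12141106] fix [-0.0071 -0.0015  0.1214] yaw -8.005179937760772 0.022036298463140917 [ 0.4 -0.1  0.4]
0 84 toolx 0.0073 fixx 0.0002 fixy range -0.0321 0.028
tabs [ 1.55000e-02 -8.00000e-04  2.40000e-02  2.21000e-02  9.06834e+01] [0.00580707 0.02629826] 0.08417894448714955
jaw edge 901 [-0.01046764 -0.01015785]
```

```bash
python3 -m jog '[-0.006,0.01,-0.08,0,0,0,-1,-0.006,0.01,-0.16,0,0,0,-1,-0.006,0.01,-0.18,0,0,0,-1,-0.006,0.01,-0.18,0,0,0,-1,-0.006,0.01,-0.18,0,0,0,-1,-0.006,0.01,-0.18,0,0,0,-1]'; python3 held.py|egrep 'tcp|^-8|^-16|tabs|jaw'; python3 held.py|egrep 'tcp|^-8|^-16|tabs|jaw'
```

```text
clock: 13.85
tcp_pos: [0.4549, -0.2013, 0.0851]
orientation: [0.001, 0.755, 0.656, 0.0]
wrist_force: [0.1, 0.5, -0.2]
finger_gap: 0.0227
grip_force: 51.1
tcp [ 0.45491659 -0.20130843  0.08514878] fix [-0.0058  0.0001  0.0851] yaw -8.061437167196717 0.022722058486880414 [ 0.1  0.5 -0.2]
-16 113 toolx 0.0074 fixx 0.0016 fixy range -0.0306 0.0292
-8 91 toolx 0.0073 fixx 0.0016 fixy range -0.0307 0.0294
tabs [ 1.36000e-02 -0.00000e+00  3.19000e-02  2.59000e-02  8.98027e+01] [0.00103698 0.02629427] 0.08999077094622812
tcp [ 0.45492279 -0.20132498  0.08515551] fix [-0.0058  0.0001  0.0852] yaw -8.063079750335637 0.022342926764504743 [ 0.8 -0.2 -0.5]
-16 105 toolx 0.0073 fixx 0.0016 fixy range -0.0307 0.0293
-8 100 toolx 0.0073 fixx 0.0015 fixy range -0.0307 0.0295
tabs [1.36000e-02 2.00000e-04 3.19000e-02 2.59000e-02 9.06517e+01] [0.00100176 0.02631953] 0.08999102255832647Traceback (most recent call last):
  File "held.py", line 21, in <module>
    j=F[(F[:,2]>.046)&(F[:,2]<.0535)&(F[:,0]>-.02)&(F[:,0]<-.004)&(abs(F[:,1])<.028)]; print('jaw edge',len(j),np.percentile(j[:,0],[95,99]))
     
[... 468 characters left out ...]
r,
                       quantiles=q,
    ...<2 lines>...
                       out=out,
                       weights=wgt)
    slices_having_nans = np.isnan(arr[-1, ...])
                                  ~~~^^^^^^^^^
IndexError: index -1 is out of bounds for axis 0 with size 0
Traceback (most recent call last):
  File "held.py", line 21, in <module>
    j=F[(F[:,2]>.046)&(F[:,2]<.0535)&(F[:,0]>-.02)&(F[:,0]<-.004)&(abs(F[:,1])<.028)]; print('jaw edge',len(j),np.percentile(j[:,0],[95,99]))
                                                                                                               ~~~~~~~~~~~~~^^^^^^^^^^^^^^^^
IndexError: index -1 is out of bounds for axis 0 with size 0
```

The plate is at x=-8.4 to 1.6 mm, inside the -10 to 4 mm slot. Lowering.

```bash
python3 -m jog '[0,0.002,-0.08,0,0,0,-1,0,0.002,-0.14,0,0,0,-1,0,0.002,-0.18,0,0,0,-1,0,0.002,-0.2,0,0,0,-1,0,0.002,-0.22,0,0,0,-1,0,0.002,-0.22,0,0,0,-1]'
```

```text
clock: 14.45
tcp_pos: [0.4541, -0.2003, 0.0398]
orientation: [-0.0, 0.755, 0.656, -0.0]
wrist_force: [-0.2, -0.2, -0.4]
finger_gap: 0.0226
grip_force: 51.1
```

```bash
python3 -m jog '[0,0,-0.01,0,0,0,-1,0,0,-0.02,0,0,0,-1,0,0,-0.025,0,0,0,-1,0,0,-0.025,0,0,0,-1]'
```

```text
clock: 14.78
tcp_pos: [0.4547, -0.201, 0.0371]
orientation: [0.001, 0.755, 0.656, -0.0]
wrist_force: [-5.0, 1.8, 13.1]
finger_gap: 0.0222
grip_force: 52.5
```

```bash
python3 -m jog '[0,0,0.01,0,0,0,-1,0,0,0.01,0,0,0,0.1,0,0,0.01,0,0,0,0.1,0,0,0.01,0,0,0,0.1,0,0,0.01,0,0,0,0.1,0,0,0.2,0,0,0,0.1,0,0,0.4,0,0,0,0.1,0,0,0.6,0,0,0,0.1,0,0,0.6,0,0,0,0.1,0,0,0.6,0,0,0,0.1]'
sed -i 's/^R=lab.*//' gap.py; python3 gap.py; python3 - <<'E'
import numpy as np,cv2
p=np.load('/tmp/wrist.npz')['p']; cv2.imwrite('pics/g3.png',p[:,:,::-1])
E
```

```text
clock: 15.62
tcp_pos: [0.4561, -0.2016, 0.1578]
orientation: [0.003, 0.755, 0.656, 0.001]
wrist_force: [0.4, -0.0, -0.5]
finger_gap: 0.0472
grip_force: 0.0
[ 0.45608165 -0.20158485  0.15779212] 0.04723412660038291
tabs [ 8.500000e-03 -2.000000e-04  3.500000e-02  2.430000e-02  1.780411e+02] [-0.00633064  0.02558279] 0.08401652974841005
{-10: 0, -9: 15, -8: 38, -7: 43, -6: 46, -5: 43, -4: 47, -3: 56, -2: 49, -1: 44, 0: 48, 1: 56, 2: 1, 3: 0, 4: 8, 5: 57, 6: 49, 7: 44, 8: 45, 9: 56, 10: 56, 11: 41, 12: 41, 13: 65, 14: 17, 15: 40, 16: 44, 17: 60, 18: 56, 19: 41, 20: 46, 21: 69, 22: 46, 23: 41, 24: 69, 25: 8, 26: 0, 27: 0, 28: 0}
body z [0.05104525 0.05216059 0.05330932]
floor seen x 0
```

View pics/g3.png

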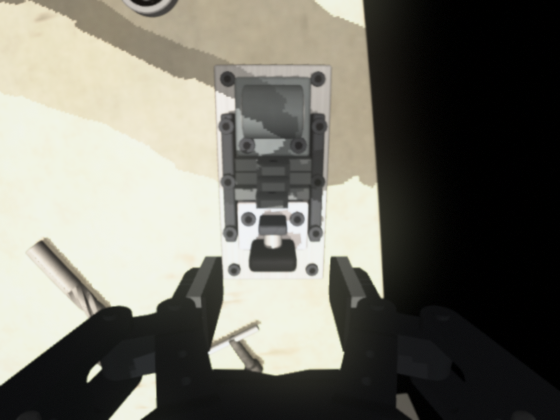

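All three plates stand in the gap, with tabs at px (272,162) to (272,200) and body tops at 52 mm. The handle is at (272,258). Moving behind it, shutting the fingers and lowering.

```bash
python3 -m jog '[-0.055,-0.35,0,0,0,0,-1,-0.055,-0.35,0,0,0,0,-1,-0.055,-0.35,0,0,0,0,-1,-0.055,-0.35,0,0,0,0,-1,-0.055,-0.35,-0.2,0,0,0,-1,-0.055,-0.35,-0.4,0,0,0,-1,-0.055,-0.35,-0.55,0,0,0,-1,-0.055,-0.35,-0.61,0,0,0,-1,-0.055,-0.35,-0.61,0,0,0,-1,-0.055,-0.35,-0.61,0,0,0,-1]'
cat > pos.py <<'E'
exec(open('held.py').read().split('p,d,c,s=')[0])
s=env.get_state();t=s['tcp_pos'];f=s['wrist_force'];a=np.radians(A)
print('fix',fx(t[None])[0].round(4),'Falong',(f[0]*np.cos(a)+f[1]*np.sin(a)).round(2),f.round(1),s['qvel'].round(3))
E
python3 pos.py
```

```text
clock: 16.5
tcp_pos: [0.4421, -0.2685, 0.0319]
orientation: [-0.002, 0.755, 0.656, -0.0]
wrist_force: [0.1, -0.7, 1.2]
finger_gap: 0.0
grip_force: 0.0
fix [-0.0741  0.0031  0.0319] Falong -0.69 [ 0.1 -0.7  1.2] [-0.002 -0.03   0.05   0.008 -0.003 -0.002]
```

```bash
python3 -m jog '[0.015,0.02,0,0,0,0,-1,0.018,0.04,0,0,0,0,-1,0.021,0.06,0,0,0,0,-1,0.024,0.075,0,0,0,0,-1,0.026,0.09,0,0,0,0,-1,0.026,0.09,0,0,0,0,-1,0.026,0.09,0,0,0,0,-1]';python3 pos.py
```

```text
clock: 17.08
tcp_pos: [0.4492, -0.2529, 0.0339]
orientation: [0.001, 0.755, 0.656, 0.0]
wrist_force: [1.9, -3.8, 1.7]
finger_gap: 0.0002
grip_force: 1.3
fix [-0.0577 -0.0016  0.0339] Falong -3.48 [ 1.9 -3.8  1.7] [-0.005  0.008 -0.004  0.001  0.003 -0.002]
```

```bash
python3 -m jog '[0,0.01,0,0,0,0,-1,-0.002,0.02,0,0,0,0,-1,-0.002,0.03,0,0,0,0,-1,-0.002,0.03,0,0,0,0,-1,-0.002,0.03,0,0,0,0,-1]';python3 pos.py
```

```text
clock: 17.5
tcp_pos: [0.4497, -0.2491, 0.0339]
orientation: [0.003, 0.755, 0.655, -0.0]
wrist_force: [1.7, -7.9, 0.1]
finger_gap: -0.0001
grip_force: 4.2
fix [-0.0538 -0.0016  0.0339] Falong -7.58 [ 1.7 -7.9  0.1] [-0.003  0.001  0.003  0.001  0.001  0.   ]
```

```bash
python3 -m jog '[0,0.01,0,0,0,0,-1,0.002,0.02,0,0,0,0,-1,0.002,0.026,0,0,0,0,-1,0.002,0.026,0,0,0,0,-1,0.002,0.026,0,0,0,0,-1,0.002,0.026,0,0,0,0,-1]';python3 pos.py; python3 - <<'E'
exec(open('held.py').read().split('p,d,c,s=')[0])
p,d,c,s=cap('top'); W=world('top',d,c,s)
p,d,c,s=cap('wrist','fin.png'); W=world('wrist',d,c,s); F=fx(W.reshape(-1,3)); F=F[np.isfinite(F[:,0])]
t=F[(F[:,2]>.0505)&(F[:,2]<.057)&(abs(F[:,1])>.014)&(abs(F[:,1])<.03)&(F[:,0]>-.009)&(F[:,0]<.03)]
print(len(t),np.percentile(t[:,0],[1,99]).round(4) if len(t) else '')
E
python3 pos.py
```

```text
clock: 18.0
tcp_pos: [0.4502, -0.2455, 0.034]
orientation: [0.004, 0.756, 0.655, -0.001]
wrist_force: [1.4, -13.5, -1.5]
finger_gap: -0.0
grip_force: 6.4
fix [-0.0502 -0.0016  0.034 ] Falong -13.19 [  1.4 -13.5  -1.5] [-0.003  0.    -0.    -0.001  0.    -0.001]
5471 [-0.0077  0.0292]
fix [-0.0502 -0.0016  0.034 ] Falong -13.96 [  1.6 -14.3  -1.8] [ 0.001 -0.001 -0.001  0.     0.001 -0.001]
```

View pics/fin.png

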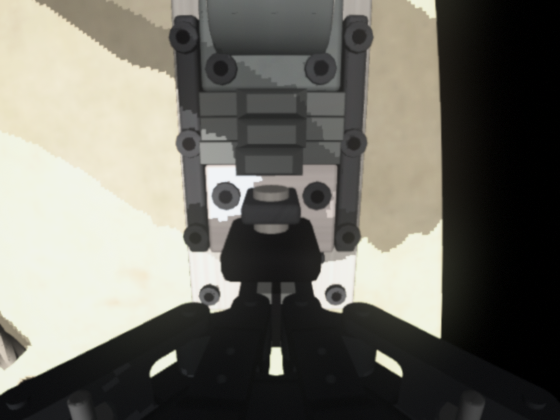

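The stack of three plates (px y≈90 to 175) is squeezed tight between the jaw and the pedestal, and the shut fingers are on the handle at (272,285). Easing off slightly from 14 N, then handing in.

```bash
python3 -m jog '[0,-0.008,0,0,0,0,-1,0,-0.008,0,0,0,0,-1,0,-0.008,0,0,0,0,-1,0,-0.008,0,0,0,0,-1]';python3 pos.py; python3 -m jog '[0,0,0,0,0,0,-1,0,0,0,0,0,0,-1,0,0,0,0,0,0,-1]';python3 pos.py
```

```text
clock: 18.43
tcp_pos: [0.45, -0.2467, 0.034]
orientation: [0.003, 0.756, 0.655, -0.001]
wrist_force: [1.6, -11.6, -0.2]
finger_gap: 0.0001
grip_force: 5.7
fix [-0.0514 -0.0016  0.034 ] Falong -11.25 [  1.6 -11.6  -0.2] [-0.     0.    -0.001  0.001  0.    -0.   ]
clock: 18.68
tcp_pos: [0.45, -0.2466, 0.0339]
orientation: [0.003, 0.756, 0.655, -0.001]
wrist_force: [1.0, -11.8, -0.9]
finger_gap: -0.0002
grip_force: 5.7
fix [-0.0513 -0.0016  0.0339] Falong -11.5 [  1.  -11.8  -0.9] [ 0.002  0.     0.    -0.001 -0.001 -0.002]
```

```bash
python3 -c "
from workcell import env
print(env.hand_in())"
```

```text
the job is handed in; nothing more can be done
None
```

I handed the job in at 18.7 s with all three plates standing in the clamp, squeezed against the pedestal, and the shut fingers holding about 11.5 N on the handle; the hand-in returned no verdict.

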